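# Index a rosette blank to the third stop and hold it

## Task

Set the loose wooden rosette ring over the pin of the indexing head so that it lies flat on the faceplate, and let go of it. Then grip the head's index knob by its bar and turn it clockwise click by click to its third stop (the stop at the counter-clockwise end counts as zero, the knob may already stand one stop on), never going beyond it, and finish still gripping the knob there. Leave the other things on the bench where they are.

Things in the scene. Friction and masses are not known exactly. Their poses are not given: they have to be found in the camera images.
- index_head: grey indexing head fixed on the bench: base 130 x 290 x 30 mm (x, y, z), origin at the centre of its underside. On top at y = -80 mm a steel faceplate (84 mm across) with a pin, at y = +80 mm the index knob; both turn about vertical axes, geared to turn equally. At the knob's +x side, 55 to 67 mm from its axis, the bracket of a spring plunger, 42 mm high.
- plate_top (a point): centre of the faceplate's flat top, 38 mm above the bench, at the foot of the pin. The pin is 12 mm thick and 20 mm high with a tapered tip (its top is 58 mm above the bench).
- rosette: loose ring-shaped blank of plain brown wood, the only ring on the bench: 54 mm outside, 17 mm through hole, 30 mm high, about 60 g; origin at the centre of its underside, z up along the hole; it starts lying flat on the bench. Seated, its origin lies on plate_top.
- knob_grip (a point): point on the knob's vertical axis, 64 mm above the bench. The knob: steel disc (bumps on its rim reach 45 mm radius, top 42 mm above the bench) with an upright dark wooden grip bar 50 mm long, 16 mm thick, 42 to 78 mm above the bench, centred on the axis. The point's x points along the bar to the pointer line, its y across the bar. A TCP 66 mm above the bench leaves the tips 5 mm over the disc.
- index_knob (a joint): knob angle, rad, growing clockwise seen from above. Detents every 0.40 rad: stop 0 at 0.0 (counter-clockwise end), 0.4, 0.8, third stop 1.2, then 1.6, 2.0. Starts in stop 0 or 1. Brass studs 56 mm from the axis show where the pointer stands at each stop. Leaving a stop it resists with about 0.1 N m; halfway it lets go and pulls into the next: the torque changes sign once per click.
- square_block: bystander: loose square carving block 55 x 55 mm, 54 mm high with a raised boss, no hole; origin under its centre
- mallet: bystander: loose joiner's mallet lying on its side, 210 mm long, block head 70 x 130 x 60 mm; origin on the underside below where handle meets head, x towards the head
- gouge: bystander: loose gouge lying flat, 240 mm long, 24 mm thick handle; origin under the ferrule, x towards the blade
- glue: bystander: loose white glue bottle, 60 mm across, 120 mm tall; origin under its centre
- brush: bystander: loose bench brush lying flat; x along it towards the bristles
Things that resemble listed ones, but are neither listed nor needed, are in the scene too. Leave any black, blue or turquoise look-alike of the rosette alone.

How it is judged:
By the outcome, as a careful person would: the job done as asked, in the order asked, and still so for the second after the job is handed in, while the arm keeps its last pose, push and grip.
It also fails if it takes over 64 s, if anything falls off the work surface, if the arm or the gripper's body presses on something with over 40 N, if the wrist force passes 120 N, or if a joint passes its speed limit or range.

## Robot

A 6-joint arm with a two-finger parallel gripper is mounted at the origin on the work surface. World frame = base frame: x ahead of the robot, y to its left, z up, the work surface at z = 0. Lengths are in m, angles in rad, forces in N, time in s.
With the tool pointing down it reaches from about 0.375 to 0.9 m from the base axis. Payload 3.1 kg.
Tool frame: the origin (TCP) lies between the finger pads, 19 mm behind the fingertips; this is the grasp point; z points along the fingers, y is the line along which they close (so a half turn about z gives the same grasp; the last joint's range is limited). The gripper opens to 87 mm and grips with 3 to 60 N. Pads are 19 mm wide; open, the fingers measure 117 mm over their backs; the gripper's body (75 mm by 190 mm) begins 51 mm behind the grasp point.
Start: joints at [-1.524, 0.527, 1.433, -0, 1.181, -0.178], TCP at [0.139, -0.609, 0.241] pointing down, gripper open.
Joint ranges: [-3.08, 3.08], [-0.75, 2.2], [0.22, 2.44], [-1.43, 4.57], [0, 2.65], [-2.85, 2.85]. Speed limits (rad/s): [2.79, 2.79, 3.14, 3.14, 3.14, 3.14].

## Interface

Orientations are given as a unit quaternion [x, y, z, w].
In Python, from rig import get_obs, vision, hand_in, nets gives the robot as it stands.
- The arm moves only by the tool apply_moves, never from a script. Its argument "series" is a list of rows, each an object with "offset": the shift along the world's x, y, z in cm, a list of three; "rot": the turn, a rotation vector about the world's x, y, z in degrees, a list of three. A call has 1 to 20 rows; each row is the pose to reach, as a shift and turn from the pose commanded when the call began; what a row does not reach only later rows make up. A row lasts 1/10 s, in which the tool goes at most 50 mm and 8.59 degrees, less where a joint would pass 70% of its speed; a pose out of reach is approached as far as the arm can. A call with a gripper value outside its range is refused whole. "hand" is the opening, from 0 (shut) to 1 (fully open), set as the call begins (left out, the last holds). The fingers move at their own pace and stop on an object; "newtons" is the grip in N (left out, the last holds). Time passes only in rows, so rows that repeat a pose let the fingers close. It gives the time, the measured TCP pose, the force, the opening and the grip force at its end, in the units of the state.
- get_obs(): the state, without advancing time (a new reading comes with each control period).
- vision.camera(name): name is "side" or "top" or "wrist"; returns the picture (480x640x3 uint8, red, green, blue); there is no depth.
- vision.calibration(name): a dict with "K" (3x3 intrinsics, pixels), "k1" (the pictures are not rectified: a ray, as slopes to the right and down, at radius r is drawn at 1 + k1 r^2 times it, then the intrinsics apply), "R" (3x3) and "t" (3): a world point X has camera coordinates R X + t. Camera axes: x right, y down, z forward; pixel columns grow to the right and rows downward; lengths in m; the calibration is good to about 2 mm. A picture is of the moment at which its call begins: read the wrist's pose just before it. calibration takes no time and is no camera call; for the wrist camera it gives the pose at the moment of the call.
- hand_in(): hands the job in; it is judged then, once.
Trained networks look in the newest picture that a camera, given by its name, has taken for a name from the list of things; names that differ only in an ending like _2 or _b are one class to them, and where a whole thing is asked for, a point or a joint stands for the part that bears it (a point fixed in the world has none). Each returns a list of dicts, best first, with "conf" (0 to 1); they miss things now and then, are a little off and sometimes report something else, mostly with a low value. They report only what shows in the picture. A call takes as long as a camera call. They do not tell look-alikes from the thing itself.
- nets.search_frame(camera, query): "centre" ([x, y, z] in m, in world coordinates, good to about 4 mm: the middle of the surface that is visible of it).
- nets.spot_point(camera, query): "centre" ([x, y, z] in m, in world coordinates, good to about 4 mm: a listed point, or the origin of a listed thing).
The state is a dict: "time": time; "q": joint angles; "joint_velocities": joint speeds; "joint_torque": joint torques, N m; "position": TCP position; "tool_rot": TCP orientation; "ft_force": force on the tool from outside, world axes, zero at the start; "moment": the same for the moment, N m; "grip_width": finger opening in m; "grip_force": force on a finger pad.
Only numpy, scipy, OpenCV 4.12 (cv2) and the standard library are available. Lean on these libraries where they do the work, as an engineer would, in place of code of your own. Each camera call takes 0.05 s, during which the arm holds its last target. There are 200 camera calls.

## Working session

There is one attempt and no reset: what is moved stays moved. The work goes in short steps, Python scripts to look and compute and a tool call to move; the robot and the scene stay as the last step left them, time stands still between calls to the robot, and variables do not carry over. Pictures are saved under pics/ and viewed, at most 10 in all, crops included, and the job is handed in when it is done.

Besides the shell and the picture viewer there is one more tool, called after ">>>" by a JSON object that holds its "name" and its "arguments". apply_moves: Moves the arm, as the interface text tells. Its arguments: {"type":"object","properties":{"series":{"type":"array"},"hand":{"type":"number"},"newtons":{"type":"number"}},"required":["series"]}

```bash
mkdir -p pics; cat > h.py <<'E'
import numpy as np, cv2
from rig import get_obs, vision, hand_in, nets
def snap(cam,name=None):
    im=vision.camera(cam)
    if name: cv2.imwrite(f'pics/{name}.png',im[:,:,::-1])
    return im
def ray(cam,u,v,z,c=None):
    "pixel -> world point on plane z"
    c=c or vision.calibration(cam);K=np.array(c['K']);R=np.array(c['R']);t=np.array(c['t'])
    d=np.array([(u-K[0,2])/K[0,0],(v-K[1,2])/K[1,1]]);s=d.copy()
    for _ in range(20): s=d/(1+c['k1']*(s@s))
    w=R.T@np.array([*s,1]);o=-R.T@t
    return o+w*(z-o[2])/w[2]
def proj(cam,X,c=None):
    c=c or vision.calibration(cam);p=np.array(c['R'])@X+c['t'];s=p[:2]/p[2];s=s*(1+c['k1']*(s@s));K=np.array(c['K'])
    return K[:2,:2]@s+K[:2,2]
E
python3 - <<'E'
from h import *
o=get_obs();print(o['time'],o['position'],o['tool_rot'],o['ft_force'])
for c in['top','side']:
    snap(c,c+'1')
    for q in['rosette','index_head','plate_top','knob_grip','square_block','mallet','glue']:
        f=nets.spot_point(c,q)
        print(c,q,[(np.round(d['centre'],3).tolist(),round(d['conf'],2),proj(c,np.array(d['centre'])).round().tolist()) for d in f[:4]])
E
```

```text
0.0 [ 0.13929771 -0.60856657  0.24029833] [ 9.93688105e-01  1.12173067e-01  6.10614520e-05 -1.07170915e-03] [ 0.38963482 -0.18970315 -0.08642388]
top rosette [([0.343, -0.263, -0.003], 0.81, [387.0, 306.0]), ([0.471, -0.296, -0.002], 0.79, [395.0, 264.0]), ([0.431, -0.195, 0.002], 0.75, [363.0, 277.0]), ([0.582, -0.306, 0.005], 0.53, [397.0, 228.0])]
top index_head [([0.575, 0.061, 0.002], 0.6, [279.0, 232.0])]
top plate_top [([0.583, -0.021, 0.036], 0.62, [305.0, 228.0])]
top knob_grip [([0.564, 0.145, 0.065], 0.93, [249.0, 234.0])]
top square_block [([0.584, -0.016, 0.035], 0.4, [304.0, 227.0]), ([0.409, -0.506, -0.001], 0.37, [465.0, 283.0])]
top mallet [([0.526, 0.427, 0.0], 0.78, [159.0, 251.0])]
top glue [([0.708, 0.318, -0.004], 0.62, [196.0, 192.0]), ([0.528, 0.424, -0.002], 0.38, [161.0, 250.0])]
side rosette [([0.582, -0.311, -0.001], 0.98, [351.0, 337.0]), ([0.344, -0.266, -0.002], 0.83, [237.0, 330.0]), ([0.477, -0.297, 0.001], 0.61, [301.0, 335.0]), ([0.713, 0.315, -0.002], 0.35, [359.0, 186.0])]
side index_head [([0.576, 0.066, -0.001], 0.78, [326.0, 233.0])]
side plate_top [([0.581, -0.015, 0.038], 0.95, [332.0, 238.0]), ([0.708, -0.247, 0.001], 0.19, [403.0, 309.0])]
side knob_grip [([0.565, 0.145, 0.062], 0.78, [319.0, 198.0])]
side square_block [([0.709, -0.247, 0.002], 0.97, [403.0, 309.0])]
side mallet [([0.527, 0.423, 0.002], 0.62, [298.0, 172.0])]
side glue [([0.716, 0.317, -0.002], 0.97, [359.0, 186.0])]
```

```bash
python3 - <<'E'
import cv2
im=cv2.imread('pics/top1.png');cv2.imwrite('pics/top1c.png',cv2.resize(im[160:360,210:477],None,fx=3,fy=3,interpolation=cv2.INTER_CUBIC))
E
```

```text
(no output)
```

View pics/top1c.png

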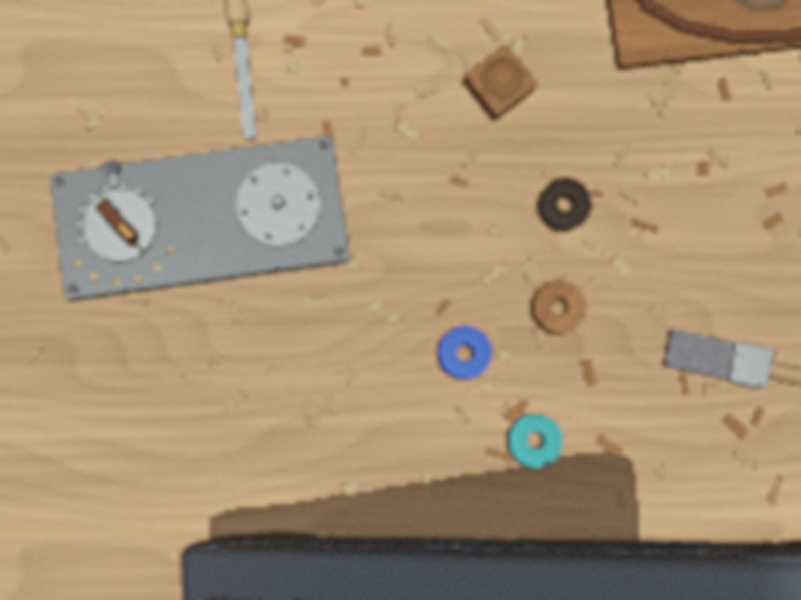

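View pics/side1.png

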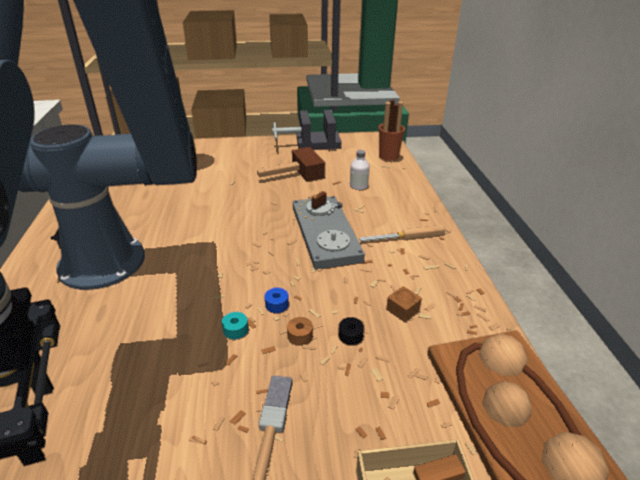

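The brown ring lies at top-view crop (558,306), about (0.474,-0.297). The black, blue and turquoise rings around it are look-alikes. The pin is at crop (279,202). The knob bar points to the lower right, apparently at the second stud (stop 1). In the side view the brown ring is at (301,331). I'm moving to hover over it.

>>> {"name": "apply_moves", "arguments": {"series": [{"offset":[2,2,0],"rot":[0,0,0]},{"offset":[5,5,0],"rot":[0,0,0]},{"offset":[8,7.5,0],"rot":[0,0,0]},{"offset":[11,10,0],"rot":[0,0,0]},{"offset":[14,13,0],"rot":[0,0,0]},{"offset":[17,16,-1],"rot":[0,0,0]},{"offset":[20,19,-2],"rot":[0,0,0]},{"offset":[23,22,-3],"rot":[0,0,0]},{"offset":[26,24.5,-4],"rot":[0,0,0]},{"offset":[29,27,-5],"rot":[0,0,0]},{"offset":[31.5,29.5,-5.5],"rot":[0,0,0]},{"offset":[33,30.8,-6],"rot":[0,0,0]},{"offset":[33.5,31.2,-6],"rot":[0,0,0]},{"offset":[33.5,31.2,-6],"rot":[0,0,0]},{"offset":[33.5,31.2,-6],"rot":[0,0,0]}], "hand": 1}}

```text
time: 2.3
position: [0.474, -0.2981, 0.1816]
tool_rot: [0.994, 0.112, 0.0, 0.0]
ft_force: [-0.6, 0.8, -0.1]
grip_width: 0.087
grip_force: 0.0
```

```bash
python3 - <<'E'
from h import *
o=get_obs();print(o['time'],o['position'],o['tool_rot'],o['q'])
c=vision.calibration('wrist');snap('wrist','w1');print(c['R'],c['t'])
for f in(nets.spot_point,nets.search_frame):
    print([(np.round(d['centre'],4).tolist(),round(d['conf'],2),proj('wrist',np.array(d['centre']),c).round().tolist()) for d in f('wrist','rosette')[:4]])
E
```

```text
2.3 [ 0.47397902 -0.2981208   0.18159492] [9.93716902e-01 1.11922039e-01 2.33092441e-05 4.19273453e-04] [-7.60747139e-01  5.18379634e-01  1.65726905e+00 -6.11934411e-04
  9.65271605e-01  5.86083244e-01]
[[ 0.22267403 -0.97489177  0.00152204]
 [-0.94016534 -0.21432869  0.26486287]
 [-0.25788642 -0.06040905 -0.96428489]] [-0.3975626   0.36574658  0.43652877]
[([0.433, -0.2029, -0.0047], 0.86, [200.0, 242.0]), ([0.3411, -0.2685, -0.0035], 0.76, [255.0, 349.0]), ([0.578, -0.3053, 0.001], 0.61, [356.0, 97.0]), ([0.4726, -0.295, 0.0012], 0.58, [313.0, 223.0])]
[([0.5729, -0.3051, 0.0289], 0.97, [357.0, 101.0]), ([0.4769, -0.2949, 0.0306], 0.83, [314.0, 226.0]), ([0.3339, -0.2674, 0.0279], 0.72, [247.0, 375.0]), ([0.4364, -0.2028, 0.0295], 0.64, [188.0, 250.0])]
```

View pics/w1.png

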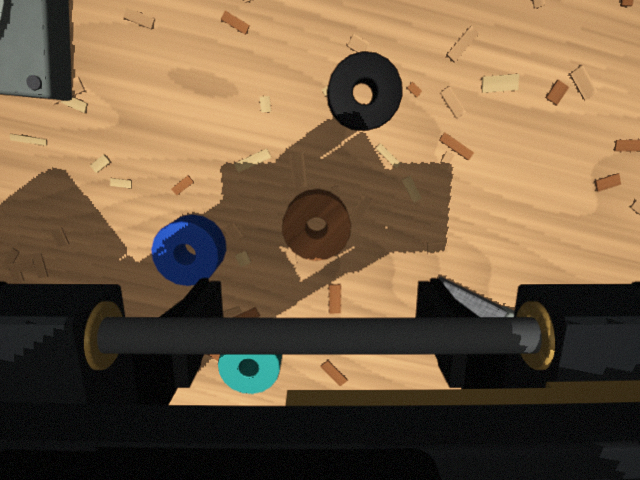

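The brown ring shows at wrist pixel (316,224), with its outline spanning x 283-351 and y 189-260. I'll fit the silhouette.

```bash
cat >> h.py <<'E'
def sil(cam,c,x,y,z0,shape=(480,640)):
    "silhouette mask of the ring with its underside at x,y,z0"
    a=np.linspace(0,2*np.pi,60);P=[proj(cam,np.array([x+.027*np.cos(t),y+.027*np.sin(t),z0+h]),c) for t in a for h in(0,.03)]
    m=np.zeros(shape,np.uint8);cv2.fillConvexPoly(m,cv2.convexHull(np.float32(P)).round().astype(np.int32),1);return m
E
python3 - <<'E'
from h import *
from scipy.optimize import minimize
c=vision.calibration('wrist');im=cv2.imread('pics/w1.png').astype(int)
print(ray('wrist',316,224,.03,c))
print('ring px',im[205,317],im[240,300],'shadow bench',im[200,270],im[235,390])
r=im[:,:,2];roi=np.zeros(r.shape,bool);roi[180:270,275:360]=1
m=((r<88)&roi).astype(np.uint8)
m=cv2.morphologyEx(m,cv2.MORPH_OPEN,np.ones((5,5)))
n,l,s,ce=cv2.connectedComponentsWithStats(m);k=1+np.argmax(s[1:,4]);m=(l==k).astype(np.uint8);
cn,_=cv2.findContours(m,0,2);h=cv2.convexHull(max(cn,key=len));m[:]=0;cv2.fillConvexPoly(m,h,1);print(s[k])
f=lambda p:(sil('wrist',c,p[0],p[1],0)!=m).sum()
b=minimize(f,[.475,-.296],method='Nelder-Mead',options=dict(initial_simplex=[[.475,-.296],[.48,-.296],[.475,-.291]]))
print(b.x,b.fun,m.sum())
E
```

```text
[ 0.47860516 -0.29624333  0.03      ]
ring px [29 43 70] [29 46 72] shadow bench [46 66 93] [ 50  79 101]
[ 282  188   69   71 3633]
[ 0.47596808 -0.29678531] 184.0 3959
```

>>> {"name": "apply_moves", "arguments": {"series": [{"offset":[0.2,0.1,-1],"rot":[0,0,0]},{"offset":[0.2,0.1,-3.5],"rot":[0,0,0]},{"offset":[0.2,0.1,-6.5],"rot":[0,0,0]},{"offset":[0.2,0.1,-9.5],"rot":[0,0,0]},{"offset":[0.2,0.1,-12],"rot":[0,0,0]},{"offset":[0.2,0.1,-14],"rot":[0,0,0]},{"offset":[0.2,0.1,-15.3],"rot":[0,0,0]},{"offset":[0.2,0.1,-15.8],"rot":[0,0,0]},{"offset":[0.2,0.1,-15.8],"rot":[0,0,0]},{"offset":[0.2,0.1,-15.8],"rot":[0,0,0]}]}}

```text
time: 3.45
position: [0.4767, -0.2967, 0.0239]
tool_rot: [0.994, 0.112, 0.0, 0.001]
ft_force: [-0.1, -1.0, -0.2]
grip_width: 0.087
grip_force: 0.0
```

>>> {"name": "apply_moves", "arguments": {"series": [{"offset":[0,0,0],"rot":[0,0,0]},{"offset":[0,0,0],"rot":[0,0,0]},{"offset":[0,0,0],"rot":[0,0,0]},{"offset":[0,0,0],"rot":[0,0,0]},{"offset":[0,0,0],"rot":[0,0,0]},{"offset":[0,0,0],"rot":[0,0,0]},{"offset":[0,0,0],"rot":[0,0,0]},{"offset":[0,0,0],"rot":[0,0,0]},{"offset":[0,0,0],"rot":[0,0,0]},{"offset":[0,0,0],"rot":[0,0,0]}], "hand": 0.3, "newtons": 20}}

```text
time: 4.45
position: [0.4764, -0.2962, 0.0234]
tool_rot: [0.994, 0.112, 0.0, 0.0]
ft_force: [0.1, 0.1, 3.0]
grip_width: 0.0538
grip_force: 20.0
```

```bash
python3 - <<'E'
from h import *
o=get_obs();print(o['time'],o['position'],o['tool_rot'],o['ft_force'])
snap('wrist','w2')
E
```

```text
4.45 [ 0.47636465 -0.29622408  0.02340302] [9.93688165e-01 1.12177676e-01 2.50478531e-05 1.16406914e-06] [0.11222915 0.08105678 2.99522024]
```

View pics/w2.png

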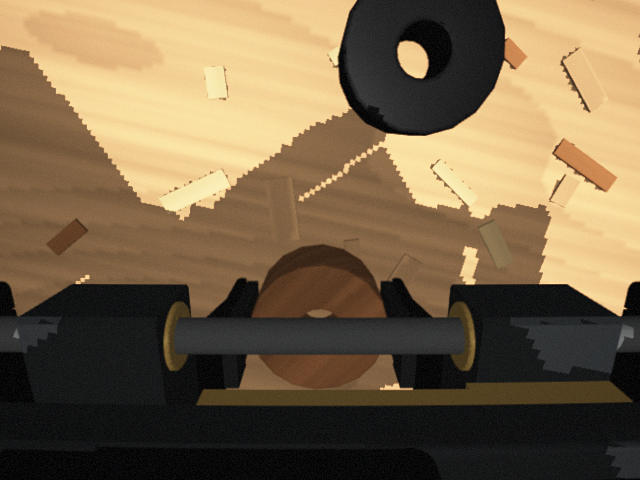

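The ring is gripped at 53.8 mm width. Its top face spans about (250..387, 264..388). Next I work out its offset to the TCP and lift towards a standoff from which the wrist camera sees the pin.

>>> {"name": "apply_moves", "arguments": {"series": [{"offset":[0,0,1],"rot":[0,0,0]},{"offset":[0,0,3],"rot":[0,0,0]},{"offset":[0,0,6],"rot":[0,0,0]},{"offset":[0,1,9],"rot":[0,0,0]},{"offset":[0,3,11],"rot":[0,0,0]},{"offset":[0,6,12],"rot":[0,0,0]},{"offset":[0,9,12],"rot":[0,0,0]},{"offset":[0,12,12],"rot":[0,0,0]},{"offset":[0,15,12],"rot":[0,0,0]},{"offset":[0,18,12],"rot":[0,0,0]},{"offset":[0,21,12],"rot":[0,0,0]},{"offset":[0,24,12],"rot":[0,0,0]},{"offset":[0,25.5,12],"rot":[0,0,0]},{"offset":[0,26,12],"rot":[0,0,0]},{"offset":[0,26,12],"rot":[0,0,0]},{"offset":[0,26,12],"rot":[0,0,0]}]}}

```text
time: 6.1
position: [0.4767, -0.037, 0.1434]
tool_rot: [0.994, 0.112, 0.0, 0.0]
ft_force: [-0.1, -0.4, -0.9]
grip_width: 0.054
grip_force: 20.0
```

```bash
python3 - <<'E'
from h import *
o=get_obs();p=np.array(o['position']);print(o['time'],p,o['tool_rot'],o['grip_width'],o['q'])
c=vision.calibration('wrist');snap('wrist','w3')
for v in(264,388):print(ray('wrist',318,v,p[2]+.0066,c)-p)
for cam,cc in(('wrist',c),('top',None),('side',None)):
  if cam!='wrist':snap(cam,cam+'3')
  for q in('plate_top','knob_grip','rosette'):
    print(cam,q,[(np.round(d['centre'],4).tolist(),round(d['conf'],2),proj(cam,np.array(d['centre']),cc).round().tolist()) for d in nets.spot_point(cam,q)[:2]])
E
```

```text
6.1 [ 0.47674693 -0.03698009  0.14342083] [9.93707213e-01 1.12007813e-01 3.57199047e-04 3.12261014e-04] 0.05398307018285955 [-3.11510265e-01  4.91508125e-01  1.88948048e+00 -4.00078453e-04
  7.59696082e-01  1.03508929e+00]
[0.02590386 0.00513995 0.0066    ]
[-0.02548857 -0.00656799  0.0066    ]
wrist plate_top [([0.5841, -0.0117, 0.039], 0.75, [316.0, 67.0])]
wrist knob_grip [([0.5666, 0.1455, 0.0631], 0.86, [17.0, 27.0])]
wrist rosette [([0.4749, -0.0366, 0.121], 0.89, [315.0, 302.0])]
top plate_top []
top knob_grip [([0.5629, 0.1448, 0.0636], 0.96, [249.0, 234.0])]
top rosette [([0.3422, -0.267, 0.0002], 0.76, [388.0, 306.0]), ([0.5271, 0.4237, -0.0018], 0.6, [160.0, 251.0])]
side plate_top [([0.5811, -0.0131, 0.0371], 0.63, [332.0, 238.0])]
side knob_grip [([0.5655, 0.1464, 0.0611], 0.77, [319.0, 198.0]), ([0.5823, -0.0112, 0.0349], 0.72, [332.0, 238.0])]
side rosette [([0.5811, -0.308, -0.0034], 0.83, [351.0, 336.0]), ([0.4281, -0.1977, -0.0002], 0.68, [275.0, 304.0])]
```

View pics/w3.png

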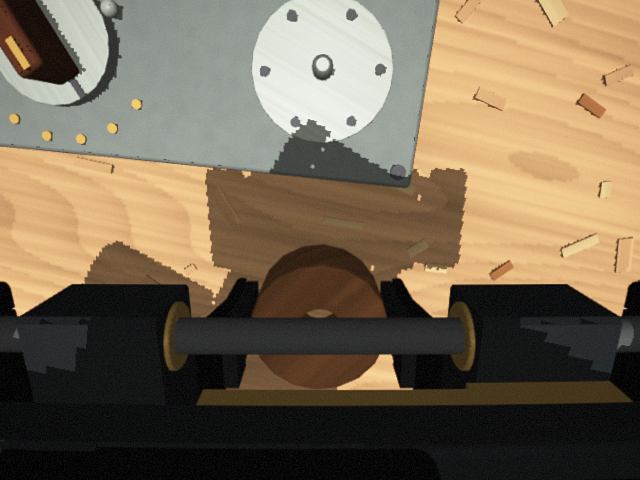

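The pin tip is at (322,64) in the wrist view, with the faceplate spanning x 252–393. The ring hangs level and centred in the gripper. I'll back-project the pin tip and check it with bolts around the plate.

```bash
python3 - <<'E'
from h import *
c=vision.calibration('wrist');im=cv2.imread('pics/w3.png')
print('pin',ray('wrist',322,64,.058,c))
b=[(264,71),(292,15),(351,14),(380,70),(351,121),(295,121)]
P=np.array([ray('wrist',*x,.038,c) for x in b]);print('bolts',P.mean(0),np.linalg.norm(P-P.mean(0),axis=1))
for i in range(3):print((P[i]+P[i+3])/2)
s=[(137,104),(112,128),(81,139),(47,136),(14,119)]
S=np.array([ray('wrist',*x,.031,c) for x in s])[:,:2];
from scipy.optimize import least_squares
r=least_squares(lambda p:np.linalg.norm(S-p,axis=1)-.056,[.565,.145]);print('knob',r.x,r.fun)
print('stud angles deg',np.degrees(np.arctan2(*(S-r.x).T[::-1])))
t=cv2.imread('pics/top1.png')
cv2.imwrite('pics/w3c.png',cv2.resize(im[0:170,0:200],None,fx=3.5,fy=3.5,interpolation=cv2.INTER_CUBIC))
E
```

```text
pin [ 0.58308723 -0.01476107  0.058     ]
bolts [ 0.58325184 -0.01499975  0.038     ] [0.0342684  0.03403189 0.03405593 0.03404464 0.03400142 0.03344937]
[ 0.58280168 -0.01499174  0.038     ]
[ 0.58336153 -0.01509261  0.038     ]
[ 0.58359229 -0.01491491  0.038     ]
knob [0.56395907 0.14368813] [ 2.46190241e-04 -2.00221909e-04 -8.62759000e-05  6.80349827e-06
  1.35216304e-04]
stud angles deg [-115.39537907 -138.73821798 -161.46652559  175.75974708  152.50386904]
```

View pics/w3c.png

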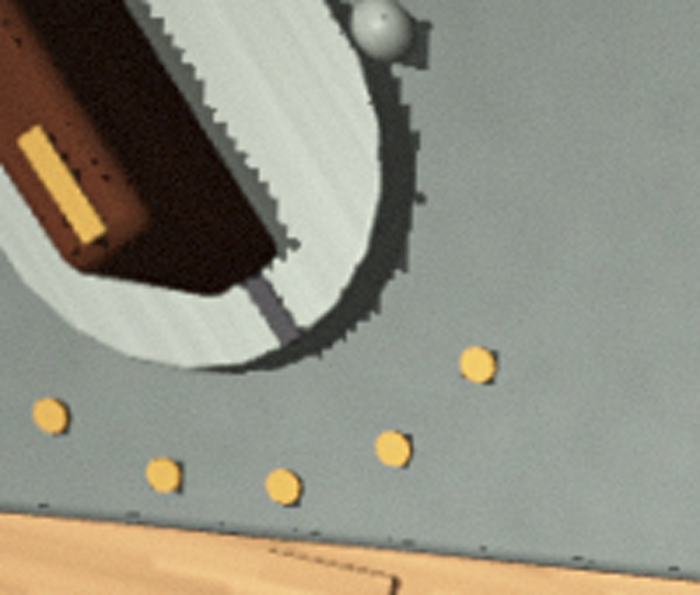

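>>> {"name": "apply_moves", "arguments": {"series": [{"offset":[1,0.2,0],"rot":[0,0,0]},{"offset":[3,0.6,0],"rot":[0,0,0]},{"offset":[6,1.2,0],"rot":[0,0,0]},{"offset":[8.5,1.8,-1],"rot":[0,0,0]},{"offset":[10,2.2,-2.5],"rot":[0,0,0]},{"offset":[10.6,2.2,-4],"rot":[0,0,0]},{"offset":[10.6,2.2,-5],"rot":[0,0,0]},{"offset":[10.6,2.2,-5.2],"rot":[0,0,0]},{"offset":[10.6,2.2,-5.2],"rot":[0,0,0]},{"offset":[10.6,2.2,-5.2],"rot":[0,0,0]},{"offset":[10.6,2.2,-5.2],"rot":[0,0,0]},{"offset":[10.6,2.2,-5.2],"rot":[0,0,0]}]}}

```text
time: 7.9
position: [0.5825, -0.0144, 0.092]
tool_rot: [0.994, 0.112, 0.001, 0.0]
ft_force: [0.4, 0.4, -1.0]
grip_width: 0.0537
grip_force: 20.0
```

```bash
python3 - <<'E'
from h import *
for i in range(3):
  o=get_obs();print(o['time'],o['position'],o['ft_force']);im=snap('wrist',f'w4_{i}')
c=vision.calibration('wrist')
# hole/pin visible? dump crop of side view
im=snap('side');cv2.imwrite('pics/s4.png',cv2.resize(im[180:270,270:390,::-1],None,fx=5,fy=5,interpolation=cv2.INTER_CUBIC))
c=vision.calibration('wrist');w=cv2.imread('pics/w3.png')
for u,v in((73.7,84.3),(82.9,96.6)):print(u,v)
E
```

```text
7.9 [ 0.58251443 -0.01441112  0.09196031] [ 0.40022864  0.43988666 -1.00554932]
7.95 [ 0.58251476 -0.01438484  0.09185812] [-0.00211921  0.42053027  0.04314629]
8.0 [ 0.58250292 -0.01437357  0.09175783] [-0.18808565 -0.19191041 -0.69289049]
73.7 84.3
82.9 96.6
```

>>> {"name": "apply_moves", "arguments": {"series": [{"offset":[0.05,0,-0.3],"rot":[0,0,0]},{"offset":[0.05,0,-0.6],"rot":[0,0,0]},{"offset":[0.05,0,-0.9],"rot":[0,0,0]},{"offset":[0.05,0,-1.2],"rot":[0,0,0]},{"offset":[0.05,0,-1.5],"rot":[0,0,0]},{"offset":[0.05,0,-1.8],"rot":[0,0,0]},{"offset":[0.05,0,-1.8],"rot":[0,0,0]}]}}

```text
time: 8.8
position: [0.5825, -0.0142, 0.0727]
tool_rot: [0.994, 0.112, -0.001, -0.0]
ft_force: [-0.2, 0.5, -1.6]
grip_width: 0.0537
grip_force: 20.0
```

The underside is below the pin tip with no contact force, so the ring is threaded. Continuing down.

>>> {"name": "apply_moves", "arguments": {"series": [{"offset":[0,0,-0.3],"rot":[0,0,0]},{"offset":[0,0,-0.6],"rot":[0,0,0]},{"offset":[0,0,-0.9],"rot":[0,0,0]},{"offset":[0,0,-1.1],"rot":[0,0,0]},{"offset":[0,0,-1.1],"rot":[0,0,0]},{"offset":[0,0,-1.1],"rot":[0,0,0]}]}}

```text
time: 9.4
position: [0.5828, -0.0142, 0.0622]
tool_rot: [0.994, 0.112, -0.0, -0.0]
ft_force: [0.1, 0.4, -2.0]
grip_width: 0.0542
grip_force: 20.0
```

>>> {"name": "apply_moves", "arguments": {"series": [{"offset":[0,0,-0.05],"rot":[0,0,0]},{"offset":[0,0,-0.05],"rot":[0,0,0]},{"offset":[0,0,-0.05],"rot":[0,0,0]},{"offset":[0,0,-0.05],"rot":[0,0,0]},{"offset":[0,0,-0.05],"rot":[0,0,0]},{"offset":[0,0,0],"rot":[0,0,0]},{"offset":[0,0,1],"rot":[0,0,0]},{"offset":[0,0,3],"rot":[0,0,0]},{"offset":[0,0,6],"rot":[0,0,0]},{"offset":[0,0,9],"rot":[0,0,0]},{"offset":[-2,2,11],"rot":[0,0,0]},{"offset":[-4,4,12],"rot":[0,0,0]},{"offset":[-6,6,12],"rot":[0,0,0]},{"offset":[-8,8,12],"rot":[0,0,0]},{"offset":[-9,9,12],"rot":[0,0,0]},{"offset":[-9,9,12],"rot":[0,0,0]},{"offset":[-9,9,12],"rot":[0,0,0]},{"offset":[-9,9,12],"rot":[0,0,0]}], "hand": 1}}

```text
time: 11.2
position: [0.4945, 0.0749, 0.1825]
tool_rot: [0.994, 0.112, 0.001, 0.0]
ft_force: [0.6, 0.3, 0.9]
grip_width: 0.0868
grip_force: 0.0
```

```bash
python3 - <<'E'
from h import *
o=get_obs();print(o['time'],o['position'],o['tool_rot'],o['q'],o['ft_force'],o['moment'])
c=vision.calibration('wrist');snap('wrist','w5');print(proj('wrist',np.array([.564,.1437,.078]),c))
for q in('knob_grip','rosette'):
  print(q,[(np.round(d['centre'],4).tolist(),round(d['conf'],2),proj('wrist',np.array(d['centre']),c).round().tolist()) for d in nets.spot_point('wrist',q)[:2]])
E
```

```text
11.2 [0.49447389 0.07493754 0.18247417] [9.93734058e-01 1.11765867e-01 9.55642158e-04 3.15262526e-04] [-7.32475793e-02  4.47380148e-01  1.80374383e+00 -3.44922562e-04
  8.88473982e-01  1.27376613e+00] [0.59774419 0.34504493 0.92693482] [ 0.0273116  -0.04570986 -0.02508554]
[231.34413401 115.88898758]
knob_grip [([0.5678, 0.1456, 0.0648], 0.85, [234.0, 110.0]), ([0.5804, -0.0158, 0.0367], 0.39, [467.0, 147.0])]
rosette [([0.5786, -0.0174, 0.0364], 0.73, [468.0, 150.0])]
```

View pics/w5.png

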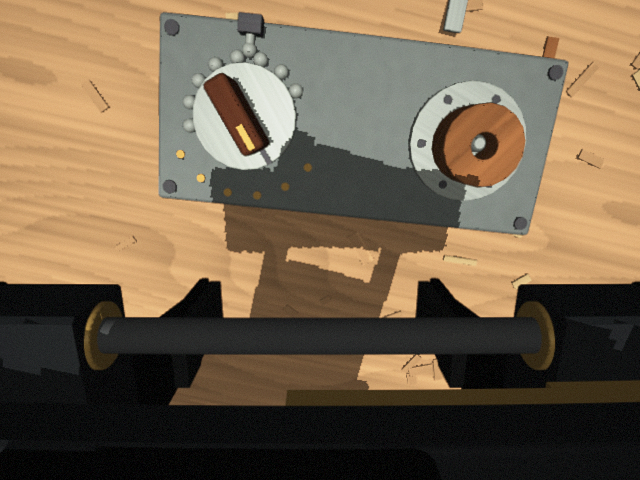

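The ring lies flat on the faceplate with the pin in its hole at (481,145). The bar runs from (214,79) to (258,150), its pointer line at (262,153)–(270,164). All six studs are visible, from (308,168) round to (180,154). Now the angles.

```bash
python3 - <<'E'
from h import *
from scipy.optimize import least_squares
c=vision.calibration('wrist')
s=[(308,168),(285,187),(257,196),(227,192),(201,178),(180,154)]
S=np.array([ray('wrist',*x,.031,c) for x in s])[:,:2]
r=least_squares(lambda p:np.linalg.norm(S-p,axis=1)-.056,[.565,.145]);print('knob',r.x,r.fun)
print('studs',np.degrees(np.arctan2(*(S-r.x).T[::-1])))
P=[ray('wrist',*x,.042,c)[:2] for x in((262,153),(270,164))]
k=r.x
for p in P:print('pointer',np.degrees(np.arctan2(*(p-k)[::-1])))
B=[ray('wrist',*x,.078,c)[:2] for x in((214,79),(258,150),(234,125),(253,152))]
print('bar',np.degrees(np.arctan2(*(B[1]-B[0])[::-1])),np.degrees(np.arctan2(*(B[3]-B[2])[::-1])),np.linalg.norm(B[1]-B[0]),(B[0]+B[1])/2)
print('ring top hole',ray('wrist',484,143,.068,c))
E
```

```text
knob [0.56358319 0.14266826] [ 8.63183040e-05 -1.18160932e-04  2.83555051e-04 -2.21549421e-04
 -1.68358626e-04  2.40152769e-04]
studs [-116.12566608 -139.08613997 -162.00919916  174.64641004  152.35134159
  129.05432878]
pointer -141.33566562436192
pointer -138.88784728632308
bar -136.42108775901985 -133.08831462756848 0.047853389173503735 [0.56423958 0.14078269]
ring top hole [ 0.58285508 -0.01426247  0.068     ]
```

>>> {"name": "apply_moves", "arguments": {"series": [{"offset":[1,1,0],"rot":[0,0,4]},{"offset":[2.5,2.5,0],"rot":[0,0,10]},{"offset":[4.5,4.5,0],"rot":[0,0,16]},{"offset":[6,6,0],"rot":[0,0,22]},{"offset":[6.9,6.8,0],"rot":[0,0,27]},{"offset":[6.9,6.8,-1],"rot":[0,0,28]},{"offset":[6.9,6.8,-3],"rot":[0,0,28]},{"offset":[6.9,6.8,-5.5],"rot":[0,0,28]},{"offset":[6.9,6.8,-8],"rot":[0,0,28]},{"offset":[6.9,6.8,-10],"rot":[0,0,28]},{"offset":[6.9,6.8,-11.3],"rot":[0,0,28]},{"offset":[6.9,6.8,-11.6],"rot":[0,0,28]},{"offset":[6.9,6.8,-11.6],"rot":[0,0,28]},{"offset":[6.9,6.8,-11.6],"rot":[0,0,28]},{"offset":[6.9,6.8,-11.6],"rot":[0,0,28]}]}}

```text
time: 12.85
position: [0.5626, 0.1438, 0.0673]
tool_rot: [0.937, 0.349, 0.001, 0.0]
ft_force: [0.3, 0.0, 1.0]
grip_width: 0.0872
grip_force: 0.0
```

```bash
python3 - <<'E'
from h import *
o=get_obs();print(o['time'],o['position'],o['tool_rot'],o['q'],o['ft_force'],o['moment'],np.degrees(2*np.arctan2(o['tool_rot'][1],o['tool_rot'][0])))
c=vision.calibration('wrist');im=snap('wrist','w6')
E
```

```text
12.85 [0.56261823 0.14379034 0.067296  ] [9.37062954e-01 3.49158715e-01 1.05356749e-03 3.20439314e-04] [5.78820198e-02 7.14893701e-01 1.67561563e+00 1.14337361e-05
 7.48880898e-01 9.15323200e-01] [0.25295638 0.01658036 1.01733536] [-0.10002998 -0.0205574   0.01910473] 40.87175985783066
```

View pics/w6.png

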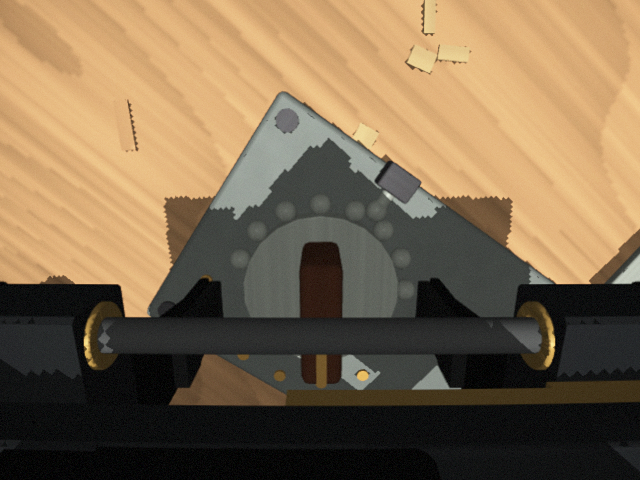

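The bar is vertical in the view and centred between the fingers (x≈321). Closing.

>>> {"name": "apply_moves", "arguments": {"series": [{"offset":[0.1,-0.05,0],"rot":[0,0,0]},{"offset":[0.1,-0.05,0],"rot":[0,0,0]},{"offset":[0.1,-0.05,0],"rot":[0,0,0]},{"offset":[0.1,-0.05,0],"rot":[0,0,0]},{"offset":[0.1,-0.05,0],"rot":[0,0,0]},{"offset":[0.1,-0.05,0],"rot":[0,0,0]},{"offset":[0.1,-0.05,0],"rot":[0,0,0]},{"offset":[0.1,-0.05,0],"rot":[0,0,0]},{"offset":[0.1,-0.05,0],"rot":[0,0,0]},{"offset":[0.1,-0.05,0],"rot":[0,0,0]},{"offset":[0.1,-0.05,0],"rot":[0,0,0]},{"offset":[0.1,-0.05,0],"rot":[0,0,0]},{"offset":[0.1,-0.05,0],"rot":[0,0,0]},{"offset":[0.1,-0.05,0],"rot":[0,0,0]}], "hand": 0.05, "newtons": 40}}

```text
time: 14.3
position: [0.563, 0.1431, 0.0662]
tool_rot: [0.937, 0.349, 0.0, 0.0]
ft_force: [0.4, -1.3, -0.8]
grip_width: 0.0154
grip_force: 40.0
```

```bash
cat > st.py <<'E'
from h import *
o=get_obs();print(o['time'],np.round(o['position'],4),'F',np.round(o['ft_force'],1),'M',np.round(o['moment'],3),'yaw',np.degrees(2*np.arctan2(o['tool_rot'][1],o['tool_rot'][0])),'w',o['grip_width'],o['grip_force'])
E
python3 st.py
```

```text
14.3 [0.563  0.1431 0.0662] F [ 0.4 -1.3 -0.8] M [-0.143 -0.125  0.016] yaw 40.881341353613486 w 0.015380906521451488 39.999839002266526
```

>>> {"name": "apply_moves", "arguments": {"series": [{"offset":[0,0,0],"rot":[0,0,-2]},{"offset":[0,0,0],"rot":[0,0,-4]},{"offset":[0,0,0],"rot":[0,0,-6]},{"offset":[0,0,0],"rot":[0,0,-8]},{"offset":[0,0,0],"rot":[0,0,-8]}]}}

```text
time: 14.8
position: [0.5628, 0.1433, 0.0662]
tool_rot: [0.959, 0.283, -0.0, -0.0]
ft_force: [-0.1, -0.1, -0.2]
grip_width: 0.0157
grip_force: 40.0
```

```bash
python3 st.py
```

```text
14.8 [0.5628 0.1433 0.0662] F [-0.1 -0.1 -0.2] M [-0.065 -0.086  0.066] yaw 32.878462800524474 w 0.015745400374451282 40.00028382986784
```

>>> {"name": "apply_moves", "arguments": {"series": [{"offset":[0,0,0],"rot":[0,0,-2]},{"offset":[0,0,0],"rot":[0,0,-4]},{"offset":[0,0,0],"rot":[0,0,-6]},{"offset":[0,0,0],"rot":[0,0,-8]},{"offset":[0,0,0],"rot":[0,0,-8]}]}}

```text
time: 15.3
position: [0.5627, 0.1435, 0.0663]
tool_rot: [0.977, 0.216, -0.0, -0.0]
ft_force: [0.0, 0.8, 1.0]
grip_width: 0.0161
grip_force: 40.0
```

```bash
python3 st.py
```

```text
15.3 [0.5627 0.1435 0.0663] F [0.  0.8 1. ] M [ 0.111  0.043 -0.041] yaw 24.890094783591238 w 0.016062149141723065 40.00031833536923
```

>>> {"name": "apply_moves", "arguments": {"series": [{"offset":[0,0,0],"rot":[0,0,-2]},{"offset":[0,0,0],"rot":[0,0,-4]},{"offset":[0,0,0],"rot":[0,0,-6]},{"offset":[0,0,0],"rot":[0,0,-6.9]},{"offset":[0,0,0],"rot":[0,0,-6.9]},{"offset":[0,0,0],"rot":[0,0,-6.9]}]}}

```text
time: 15.9
position: [0.5626, 0.1437, 0.0662]
tool_rot: [0.988, 0.157, -0.0, -0.0]
ft_force: [-0.8, 3.0, 0.2]
grip_width: 0.0158
grip_force: 40.0
```

```bash
python3 st.py
```

```text
15.9 [0.5626 0.1437 0.0662] F [-0.8  3.   0.2] M [0.543 0.107 0.021] yaw 18.028950900870463 w 0.015814675251233316 40.00010093674064
```

Torque flipped sign between readings, so that is click one, now at stop 2. Second click.

>>> {"name": "apply_moves", "arguments": {"series": [{"offset":[0,0,0],"rot":[0,0,-2]},{"offset":[0,0,0],"rot":[0,0,-4]},{"offset":[0,0,0],"rot":[0,0,-6]},{"offset":[0,0,0],"rot":[0,0,-8]},{"offset":[0,0,0],"rot":[0,0,-8]}]}}

```text
time: 16.4
position: [0.5625, 0.1439, 0.0662]
tool_rot: [0.996, 0.087, -0.0, -0.0]
ft_force: [-0.9, 5.6, 0.7]
grip_width: 0.0156
grip_force: 40.0
```

```bash
python3 st.py
```

```text
16.4 [0.5625 0.1439 0.0662] F [-0.9  5.6  0.7] M [0.808 0.14  0.089] yaw 9.999238454216977 w 0.015643021995549827 40.000555235892534
```

>>> {"name": "apply_moves", "arguments": {"series": [{"offset":[0,0,0],"rot":[0,0,-2]},{"offset":[0,0,0],"rot":[0,0,-4]},{"offset":[0,0,0],"rot":[0,0,-6]},{"offset":[0,0,0],"rot":[0,0,-8]},{"offset":[0,0,0],"rot":[0,0,-8]}]}}

```text
time: 16.9
position: [0.5625, 0.1441, 0.0662]
tool_rot: [1.0, 0.017, -0.0, -0.001]
ft_force: [-0.4, 5.6, -0.2]
grip_width: 0.0155
grip_force: 40.0
```

```bash
python3 st.py
```

```text
16.9 [0.5625 0.1441 0.0662] F [-0.4  5.6 -0.2] M [ 1.003  0.141 -0.035] yaw 1.9698131613848615 w 0.015451992048188862 40.00035588629544
```

>>> {"name": "apply_moves", "arguments": {"series": [{"offset":[0,0,0],"rot":[0,0,-2]},{"offset":[0,0,0],"rot":[0,0,-4]},{"offset":[0,0,0],"rot":[0,0,-6]},{"offset":[0,0,0],"rot":[0,0,-6.8]},{"offset":[0,0,0],"rot":[0,0,-6.8]},{"offset":[0,0,0],"rot":[0,0,-6.8]},{"offset":[0,0,0],"rot":[0,0,-6.8]}]}}

```text
time: 17.6
position: [0.5625, 0.1443, 0.0662]
tool_rot: [0.999, -0.042, -0.0, -0.001]
ft_force: [-0.4, 5.6, -0.4]
grip_width: 0.0157
grip_force: 40.0
```

```bash
python3 st.py; python3 - <<'E'
from h import *
im=snap('wrist','w7');t=snap('top','t7');s=snap('side','s7')
print([(np.round(d['centre'],4).tolist(),round(d['conf'],2)) for d in nets.spot_point('side','rosette')[:5]])
a=cv2.resize(im[200:400,200:450],(400,320));b=cv2.resize(s[180:270,280:380],(400,360));a=cv2.resize(im[200:400,200:450],(400,360))
cv2.imwrite('pics/end.png',np.hstack([a,b])[:,:,::-1])
E
```

```text
17.6 [0.5625 0.1443 0.0662] F [-0.4  5.6 -0.4] M [1.021 0.161 0.027] yaw -4.784724881344664 w 0.01568081987601254 40.00018338672817
[([0.4293, -0.1981, 0.0017], 0.97), ([0.5816, -0.0173, 0.0393], 0.93), ([0.3421, -0.2678, 0.0006], 0.62)]
```

View pics/end.png

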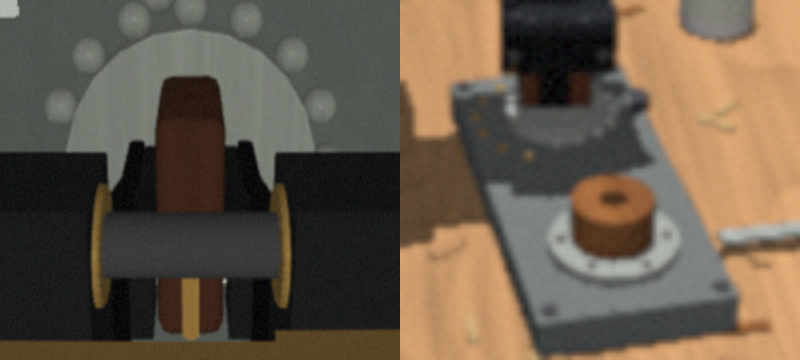

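The bar is aligned between the fingers at about −4.8° tool yaw, where stop 3 is −5°. The torque changed sign once in each click. The ring sits flat on the faceplate in the side view.

```bash
python3 -c "
from rig import hand_in;print(hand_in())"
```

```text
the job is handed in; nothing more can be done
None
```

The job is handed in at about 18 s of the 64 s allowed: the rosette lies flat over the pin on the faceplate, and the knob, which began at stop 1, was turned two clicks to its third stop, where the gripper still holds it.

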